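Show the unpaired centrifuge tube to the code camera

TASK

The centrifuge has been loaded out of balance: of the three tubes in its four-place rotor, two stand opposite each other and one faces an empty bucket. Draw that unpaired tube straight up out of its bucket, leave the balanced pair in place and everything else on the bench undisturbed, and hold the tube upright in front of the camera on the post with its label facing the lens, the label level with the lens and about 11 cm in front of it. Finish while holding it there, still, so that the code can be read and a counterweight made up.

Things in the scene. Friction and masses are not known exactly. Their poses are not given: they have to be found in the camera images.
- tube_a: One of three identical clear tubes, 96 mm long: body 16 mm wide, round bottom, white screw cap 20 mm wide at 78 to 96 mm height. Stands upright, its lowest 50 mm in a rotor bucket (1.5 mm play); which bucket varies. Origin: bottom centre; z up to the cap. A paper label (black ladder code) is on its -x side only, centred 63 mm up, at first roughly towards the robot (within 70 degrees).
- label_a (a point): Centre of the label of tube_a, on the surface of the tube, 8.5 mm from its axis towards its -x and 63 mm above its bottom (24 mm below the middle of the cap). Axes as the tube's.
- tube_b: One of three identical clear tubes, 96 mm long: body 16 mm wide, round bottom, white screw cap 20 mm wide at 78 to 96 mm height. Stands upright, its lowest 50 mm in a rotor bucket (1.5 mm play); which bucket varies. Origin: bottom centre; z up to the cap. A paper label (black ladder code) is on its -x side only, centred 63 mm up, at first roughly towards the robot (within 70 degrees).
- label_b (a point): Centre of the label of tube_b, on the surface of the tube, 8.5 mm from its axis towards its -x and 63 mm above its bottom (24 mm below the middle of the cap). Axes as the tube's.
- tube_c: One of three identical clear tubes, 96 mm long: body 16 mm wide, round bottom, white screw cap 20 mm wide at 78 to 96 mm height. Stands upright, its lowest 50 mm in a rotor bucket (1.5 mm play); which bucket varies. Origin: bottom centre; z up to the cap. A paper label (black ladder code) is on its -x side only, centred 63 mm up, at first roughly towards the robot (within 70 degrees).
- label_c (a point): Centre of the label of tube_c, on the surface of the tube, 8.5 mm from its axis towards its -x and 63 mm above its bottom (24 mm below the middle of the cap). Axes as the tube's.
- rotor_hub (a point): Middle of the swing-out rotor, on its upright spindle, 155 mm above the bench. The rotor turns with light friction; four steel buckets 90 degrees apart, axes 62 mm from the spindle along its +-x and +-y, three with a tube, one empty (varies). Buckets can swing outward, hang upright at rest, mouths 25 mm wide at 159 mm above the bench; tube caps at 187 to 205 mm.
- centrifuge: Bench centrifuge, fixed: white drum 280 mm wide, rim 165 mm above the bench, opening 238 mm wide or more; console in front reaches 190 mm from the axis, below the rim; dome lid open at the back, leaning away from a hinge 158 mm behind the axis, up to 440 mm high. Origin: on the spindle axis at bench height; x points to the back (lid).
- camera_stand: Code-reading camera, fixed: black camera and lens on a steel post 16 mm wide, 285 mm high, with a dark base plate. Origin: on the bench, 60 mm behind the lens front; -x is the way the camera looks (level); the post stands 55 mm on the +x side.
- lens (a point): Centre of the lens front, 240 mm above the bench. Its -x axis is the line of sight, level, z up. The camera reads a label that is 110 mm in front of this point on the line of sight: in this frame (-0.110, 0, 0).
- rack_15ml: Bystander, to be left alone: lime tube rack, 64 x 125 x 118 mm. Origin: centre of its underside.
- tape_roll: Bystander, to be left alone: roll of tape, 96 mm across, 25 mm high, lying flat. Origin: centre of its underside.
- foam_block: Bystander, to be left alone: foam tube float, 66 x 105 x 26 mm, lying on the bench between centrifuge and camera. Origin: centre of its underside.
- dropper_bottle: Bystander, to be left alone: small dropper bottle, 34 mm across, 97 mm high. Origin: centre of its underside.

How it is judged:
By the outcome, as a careful person would: the job done as asked, in the order asked, and still so for the second after the job is handed in, while the arm keeps its last pose, push and grip.
It also fails if it takes over 42 s, if anything falls off the work surface, if the arm or the gripper's body presses on something with over 40 N, if the wrist force passes 120 N, or if a joint passes its speed limit or range.

ROBOT

A 6-joint arm with a two-finger parallel gripper is mounted at the origin on the work surface; the furniture and walls round the work are solid. World frame = base frame: x ahead of the robot, y to its left, z up, the work surface at z = 0. Lengths are in mm, angles in rad, forces in N, time in s.
With the tool pointing down it reaches from about 300 to 775 mm from the base axis. Payload 14.6 kg.
Tool frame: the origin (TCP) lies on the centre line of the jaws, within the pads' length; the fingertips stand 17 mm ahead of it and the grasp point (between the pads) lies 2 mm behind it; z points along the fingers, y is the line along which they close (so a half turn about z gives the same grasp; the last joint's range is limited). The gripper opens to 85 mm and grips with 20 to 120 N. Pads are 22 mm wide; open, the fingers measure 114 mm over their backs; the gripper's body (76 mm by 85 mm) begins 54 mm behind the grasp point. The pads swing forward as they close: fully open they stand 13 mm farther back than shut.
Start: joints at [-1.286, 0.3, 1.521, -0, 1.321, -0.067], TCP at [189.516, -516.307, 227.481] pointing down, gripper open.
Joint ranges: [-3.03, 3.03], [-0.79, 2.21], [0.23, 2.52], [-1.04, 4.18], [0, 3.07], [-2.55, 2.55]. Speed limits (rad/s): [2.22, 2.22, 2.57, 3.14, 3.14, 3.14].

INTERFACE

Orientations are given as a unit quaternion [x, y, z, w].
In Python, from bench import robot, vision gives the robot as it stands.
- The arm moves only by the tool drive_tool, never from a script. Its argument "plan" is a list of rows, each an object of numbers: "x", "y", "z": the shift along the world's x, y, z in mm; "spin": the turn about the world's z in rad; "hand": the opening, from 0 (shut) to 1 (fully open). In form: [{"x": .., "y": .., "z": .., "spin": .., "hand": ..}, ...]. A call has 1 to 10 rows; each row shifts and turns the commanded pose from where the row before left it; what a row does not reach is not made up. A row lasts 1/12 s, in which the tool goes at most 41.7 mm and 7.16 degrees, less where a joint would pass 70% of its speed; a pose out of reach is approached as far as the arm can. A call is refused whole if a number of a shift passes 41.7 or a number of a turn 0.125, either way. A call with a gripper value outside its range is refused whole. The fingers move at their own pace and stop on an object; the grip force is fixed at half the most. Time passes only in rows, so rows that do not move let the fingers close. It gives the time, the measured TCP pose, the force, the opening and the grip force at its end, in the units of the state.
- robot.state(): the state, without advancing time (a new reading comes with each control period).
- vision.get_image(name): name is "side" or "top"; returns the picture (384x512x3 uint8, blue, green, red); there is no depth.
- vision.camera_info(name): a dict with "fx", "fy", "cx", "cy" (pixels), "xyz" and "orientation" of the camera in the world. Camera axes: x right, y down, z forward; pixel columns grow to the right and rows downward; lengths in mm; the calibration is good to about 2 mm. A picture is of the moment at which its call begins. camera_info takes no time and is no camera call.
- robot.hand_in(): hands the job in; it is judged then, once.
The state is a dict: "t": time; "joint_pos": joint angles; "joint_vel": joint speeds; "tau": joint torques, N m; "tool_pos": TCP position; "tcp_rot": TCP orientation; "force": force on the tool from outside, world axes, zero at the start; "moment": the same for the moment, N m; "grip_width": finger opening in mm; "grip_force": force on a finger pad.
Only numpy, scipy, OpenCV 4.12 (cv2) and the standard library are available. Lean on these libraries where they do the work, as an engineer would, in place of code of your own. Each camera call takes 0.05 s, during which the arm holds its last target. There are 200 camera calls.

## Working session

There is one attempt and no reset: what is moved stays moved. The work goes in short steps, Python scripts to look and compute and a tool call to move; the robot and the scene stay as the last step left them, time stands still between calls to the robot, and variables do not carry over. Pictures are saved under pics/ and viewed, at most 10 in all, crops included, and the job is handed in when it is done.

Besides the shell and the picture viewer there is one more tool, called after ">>>" by a JSON object that holds its "api" and its "payload". drive_tool: Moves the arm, as the interface text tells. Its arguments: {"type":"object","properties":{"plan":{"type":"array"}},"required":["plan"]}

```bash
mkdir -p pics
python3 - <<'E'
from bench import robot, vision
import cv2
s=robot.state(); print(s['t'],s['tool_pos'],s['tcp_rot'],s['grip_width'])
for n in ('side','top'):
    cv2.imwrite(f'pics/{n}0.png',vision.get_image(n)); print(n,vision.camera_info(n))
E
```

```text
0.0 [ 189.45968188 -516.07653328  226.90366688] [ 9.84568561e-01  1.74998276e-01 -5.83830647e-05 -5.91200544e-04] 85.33607560658129
side {'fx': 434.92853319692875, 'fy': 434.92853319692875, 'cx': 251.10908072408427, 'cy': 193.7736728721406, 'xyz': array([  305.03653065, -1185.59657719,   791.48313259]), 'orientation': array([ 0.85783844, -0.09081884,  0.04633921, -0.50370411])}
top {'fx': 465.713146124778, 'fy': 465.713146124778, 'cx': 251.20754193649023, 'cy': 189.61147102582095, 'xyz': array([ 254.25951701,  -94.26863023, 1759.54943917]), 'orientation': array([-0.69992578,  0.70923174, -0.05630413,  0.06264262])}
```

View pics/side0.png

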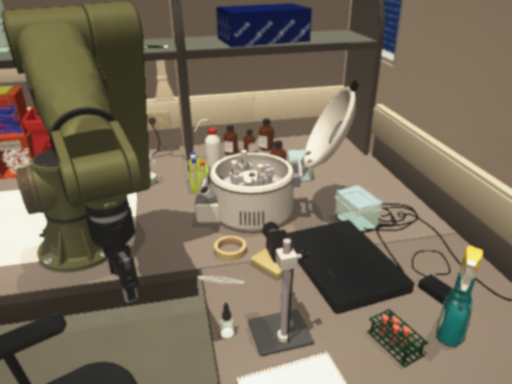

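View pics/top0.png

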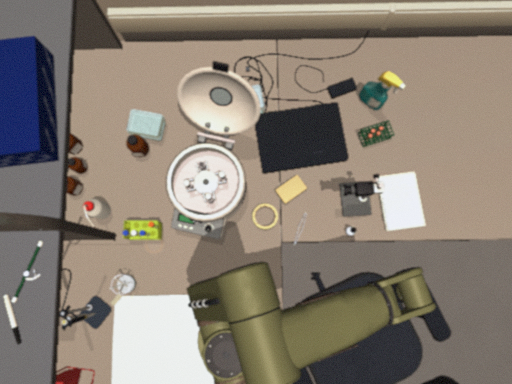

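The side view shows the drum at about (252,190) and the camera stand at (285,290). In the top view the drum is at (206,182) and the stand at (360,192). I'll enlarge the rotor and the stand in both views.

Run:
```python
import cv2,numpy as np
s=cv2.imread('pics/side0.png');t=cv2.imread('pics/top0.png')
c=lambda im,x,y,w,h,k:cv2.resize(im[y:y+h,x:x+w],None,fx=k,fy=k,interpolation=cv2.INTER_CUBIC)
A=c(t,160,137,90,90,4.4);B=c(s,205,140,95,70,4.2)
C=c(t,330,170,62,50,6);D=c(s,240,210,80,90,4.4)
def put(*l):
    h=max(i.shape[0] for i in l);return np.hstack([cv2.copyMakeBorder(i,0,h-i.shape[0],0,0,0) for i in l])
m=put(A,B);cv2.imwrite('pics/m1.png',m);cv2.imwrite('pics/m2.png',put(C,D));print(m.shape)
```

```text
(396, 795, 3)
```

View pics/m1.png

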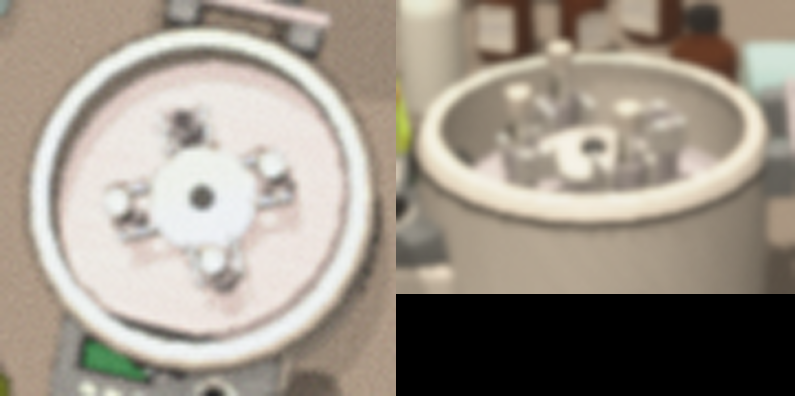

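View pics/m2.png

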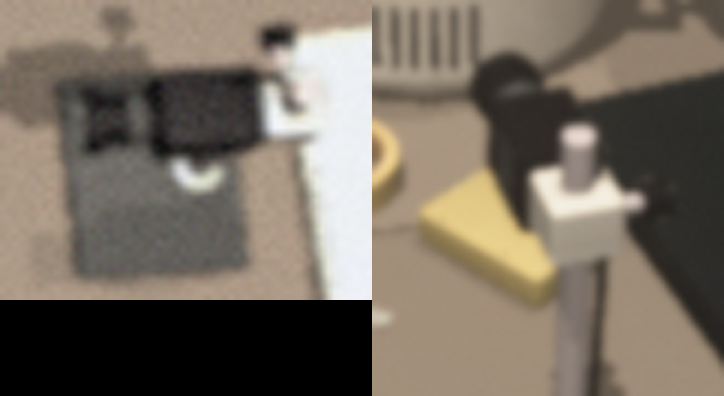

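The unpaired tube is the one nearest the robot, with its cap at about (208,196) in the top view and (234,161) in the side view. The empty bucket is at the back of the rotor. The camera looks left in the top view, so towards +y. Next I'll work out positions in the world frame.

```bash
cat > h.py <<'E'
import cv2,numpy as np
from bench import robot,vision
from scipy.spatial.transform import Rotation as R
def ray(n,u,v):
    i=vision.camera_info(n);d=R.from_quat(i['orientation']).apply([(u-i['cx'])/i['fx'],(v-i['cy'])/i['fy'],1]);return i['xyz'],d
def plane(n,u,v,z):
    o,d=ray(n,u,v);return o+d*(z-o[2])/d[2]
def tri(a,b):
    o,d=ray('side',*a);p,e=ray('top',*b)
    s,t=np.linalg.lstsq(np.c_[d,-e],p-o,rcond=None)[0];return (o+d*s+p+e*t)/2,np.linalg.norm(o+d*s-p-e*t)
def proj(n,X):
    i=vision.camera_info(n);c=R.from_quat(i['orientation']).inv().apply(np.array(X)-i['xyz']);return c[0]/c[2]*i['fx']+i['cx'],c[1]/c[2]*i['fy']+i['cy']
def cent(im,u,v,r,lo):
    "brightness centroid in a small disc above lo"
    g=im.min(2).astype(float);y,x=np.mgrid[:g.shape[0],:g.shape[1]]
    for _ in range(5):
        w=np.clip(g-lo,0,None)*(np.hypot(x-u,y-v)<=r);u,v=(w*x).sum()/w.sum(),(w*y).sum()/w.sum()
    return u,v
E
python3 - <<'E'
from h import *
np.set_printoptions(precision=1,suppress=True)
s=cv2.imread('pics/side0.png');t=cv2.imread('pics/top0.png')
S={'un':(233.4,161),'far':(244,151),'near':(260,165.3)};T={'un':(208.2,195.7),'far':(188,182),'near':(221.5,174)}
for k in S:
    b=cent(t,*T[k],3.2,170)
    print(k,b,'top@205',plane('top',*b,205),'tri raw',tri(S[k],b))
print('hub top',plane('top',160+201/4.4-.4,137+197/4.4-.4,165))
hsv=cv2.cvtColor(t,cv2.COLOR_BGR2HSV)
# drum rim ellipse
pts=np.array([[30,195],[370,195],[195,28],[205,368]])/4.4+[160,137]-.4
P=np.array([plane('top',*p,165) for p in pts]);print('rim',P)
for n,c in {'post':(291,100),'lensfront':(85,118),'lens_r':(150,118),'body_tl':(155,80),'body_tr':(262,72),'body_bl':(152,158),'body_br':(262,150)}.items():
    print(n,plane('top',330+c[0]/6-.4,170+c[1]/6-.4,240 if n!='post' else 285))
B=[(63,82),(78,277),(246,265),(232,80)]
for c in B: print('base',plane('top',330+c[0]/6-.4,170+c[1]/6-.4,8))
print('side post top',plane('side',240+206/4.4-.4,210+130/4.4-.4,285))
E
```

```text
un (np.float64(207.64853033145715), np.float64(195.5403377110694)) top@205 [500.4  65.6 205. ] tri raw (array([499.6,  65.7, 204.7]), np.float64(1.6380033390101154))
far (np.float64(185.44399303540337), np.float64(182.44805571677307)) top@205 [546.5 141.3 205. ] tri raw (array([547.5, 141.8, 202. ]), np.float64(0.7806177399495642))
near (np.float64(221.5329268292683), np.float64(173.52073170731708)) top@205 [575.7  18.5 205. ] tri raw (array([575.7,  18.7, 203. ]), np.float64(0.7566288139608536))
hub top [556.9  78.2 165. ]
rim [[560.4 214.  165. ]
 [556.6 -55.8 165. ]
 [695.2  83.6 165. ]
 [420.9  74.5 165. ]]
post [ 510.2 -489.6  285. ]
lensfront [ 509.6 -388.   240. ]
lens_r [ 509.1 -423.7  240. ]
body_tl [ 530.3 -427.5  240. ]
body_tr [ 533.9 -486.6  240. ]
body_bl [ 486.8 -423.7  240. ]
body_br [ 490.4 -484.2  240. ]
base [ 572.  -419.9    8. ]
base [ 447.3 -423.8    8. ]
base [ 453.4 -529.6    8. ]
base [ 571.7 -527.2    8. ]
side post top [ 513.7 -496.3  285. ]
```

>>> {"api": "drive_tool", "payload": {"plan": [{"x": 0,"y": 0,"z": 30,"spin": 0,"hand": 0.6},{"x": 0,"y": 0,"z": 40,"spin": -0.06,"hand": 0.6},{"x": 13,"y": 24,"z": 30,"spin": -0.06,"hand": 0.6},{"x": 13,"y": 24,"z": 0,"spin": 0,"hand": 0.6},{"x": 13,"y": 24,"z": 0,"spin": 0,"hand": 0.6},{"x": 13,"y": 24,"z": 0,"spin": 0,"hand": 0.6},{"x": 13,"y": 24,"z": 0,"spin": 0,"hand": 0.6},{"x": 13,"y": 24,"z": 0,"spin": 0,"hand": 0.6},{"x": 13,"y": 24,"z": 0,"spin": 0,"hand": 0.6},{"x": 13,"y": 24,"z": 0,"spin": 0,"hand": 0.6}]}}

```text
t: 0.93
tool_pos: [293.8, -323.0, 327.3]
tcp_rot: [0.993, 0.116, -0.0, -0.0]
force: [0.2, -0.0, 0.2]
grip_width: 51.4
grip_force: 0.0
```

>>> {"api": "drive_tool", "payload": {"plan": [{"x": 13,"y": 24,"z": 0,"spin": 0,"hand": 0.6},{"x": 13,"y": 24,"z": 0,"spin": 0,"hand": 0.6},{"x": 13,"y": 24,"z": 0,"spin": 0,"hand": 0.6},{"x": 13,"y": 24,"z": 0,"spin": 0,"hand": 0.6},{"x": 13,"y": 24,"z": 0,"spin": 0,"hand": 0.6},{"x": 13,"y": 24,"z": 0,"spin": 0,"hand": 0.6},{"x": 13,"y": 24,"z": 0,"spin": 0,"hand": 0.6},{"x": 13,"y": 24,"z": 0,"spin": 0,"hand": 0.6},{"x": 13,"y": 24,"z": 0,"spin": 0,"hand": 0.6},{"x": 13,"y": 24,"z": 0,"spin": 0,"hand": 0.6}]}}

```text
t: 1.77
tool_pos: [423.8, -82.9, 327.3]
tcp_rot: [0.993, 0.116, -0.0, -0.0]
force: [1.1, -0.0, 0.2]
grip_width: 51.1
grip_force: 0.0
```

>>> {"api": "drive_tool", "payload": {"plan": [{"x": 13,"y": 24,"z": 0,"spin": 0,"hand": 0.6},{"x": 13,"y": 24,"z": 0,"spin": 0,"hand": 0.6},{"x": 13,"y": 24,"z": 0,"spin": 0,"hand": 0.6},{"x": 13,"y": 24,"z": 0,"spin": 0,"hand": 0.6},{"x": 13,"y": 24,"z": 0,"spin": 0,"hand": 0.6},{"x": 9,"y": 17,"z": 0,"spin": 0,"hand": 0.6},{"x": 0,"y": 0,"z": 0,"spin": 0,"hand": 0.6},{"x": 0,"y": 0,"z": 0,"spin": 0,"hand": 0.6}]}}

```text
t: 2.43
tool_pos: [497.5, 53.2, 326.9]
tcp_rot: [0.993, 0.116, -0.001, 0.0]
force: [0.4, -0.4, -0.2]
grip_width: 51.2
grip_force: 0.0
```

>>> {"api": "drive_tool", "payload": {"plan": [{"x": 2.5,"y": 12.5,"z": -20,"spin": 0,"hand": 0.6},{"x": 0,"y": 0,"z": -25,"spin": 0,"hand": 0.6},{"x": 0,"y": 0,"z": -25,"spin": 0,"hand": 0.6},{"x": 0,"y": 0,"z": -20,"spin": 0,"hand": 0.6},{"x": 0,"y": 0,"z": -15,"spin": 0,"hand": 0.6},{"x": 0,"y": 0,"z": -12,"spin": 0,"hand": 0.6},{"x": 0,"y": 0,"z": -11,"spin": 0,"hand": 0.6},{"x": 0,"y": 0,"z": 0,"spin": 0,"hand": 0.6},{"x": 0,"y": 0,"z": 0,"spin": 0,"hand": 0.6}]}}

```text
t: 3.18
tool_pos: [499.9, 64.7, 199.6]
tcp_rot: [0.993, 0.115, -0.0, -0.0]
force: [-0.5, -0.4, 0.4]
grip_width: 51.4
grip_force: 0.0
```

Run:
```python
from h import *
s=vision.get_image('side');t=cv2.imread('pics/side0.png')
print(robot.state()['tool_pos'])
c=lambda im,x,y,w,h,k:cv2.resize(im[y:y+h,x:x+w],None,fx=k,fy=k,interpolation=cv2.INTER_CUBIC)
a=c(s,205,110,75,80,5);g=lambda i:np.uint8(255*(i/255.)**.45)
T=cv2.imread('pics/top0.png')
b=np.vstack([c(g(T),335,175,50,32,8)[:200],c(g(t),255,212,50,40,8)[:200]])
cv2.imwrite('pics/m3.png',np.hstack([a,b]))
```

```text
[500.18799694  64.86353759 200.18242116]
```

View pics/m3.png

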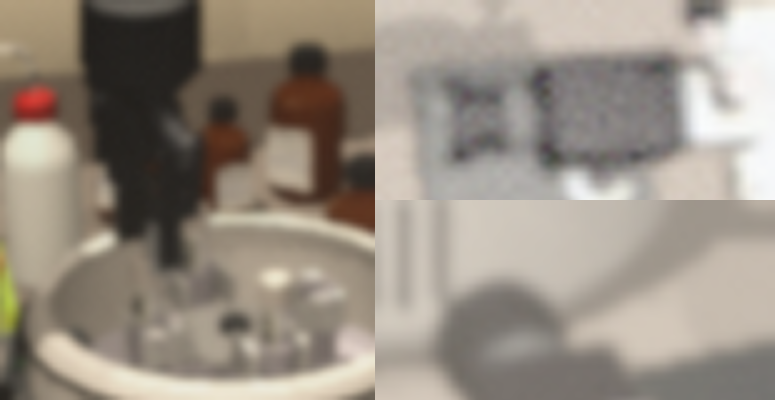

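The left crop shows the fingers straddling the cap. In the top view the lens front edge is at about column 344, row 190. In the side view the lens disc is centred near (270.6,228) with a radius of about 7 px. I'll close the gripper now.

>>> {"api": "drive_tool", "payload": {"plan": [{"x": 0,"y": 0,"z": 0,"spin": 0,"hand": 0},{"x": 0,"y": 0,"z": 0,"spin": 0,"hand": 0},{"x": 0,"y": 0,"z": 0,"spin": 0,"hand": 0},{"x": 0,"y": 0,"z": 0,"spin": 0,"hand": 0},{"x": 0,"y": 0,"z": 0,"spin": 0,"hand": 0},{"x": 0,"y": 0,"z": 0,"spin": 0,"hand": 0},{"x": 0,"y": 0,"z": 0,"spin": 0,"hand": 0},{"x": 0,"y": 0,"z": 0,"spin": 0,"hand": 0}]}}

```text
t: 3.9
tool_pos: [500.5, 65.2, 200.5]
tcp_rot: [0.993, 0.116, 0.001, 0.0]
force: [0.4, 0.4, 6.8]
grip_width: -0.3
grip_force: 3.1
```

The gripper closed on nothing, so I'll take a picture before doing anything else.

Run:
```python
from h import *
s=vision.get_image('side');t=vision.get_image('top')
st=robot.state();print(st['tool_pos'],st['force'],st['moment'],st['grip_width'],st['grip_force'])
print('proj tcp',proj('side',[500.5,65,200]),proj('top',[500.5,65,200]))
c=lambda im,x,y,w,h,k:cv2.resize(im[y:y+h,x:x+w],None,fx=k,fy=k,interpolation=cv2.INTER_CUBIC)
g=lambda i:np.uint8(255*(i/255.)**.6)
cv2.imwrite('pics/m4.png',np.hstack([g(c(s,205,120,75,80,5)),c(t,160,137,80,80,5)]))
```

```text
[500.56946238  65.24656131 200.55343045] [0.56259731 0.59919821 6.53061268] [-0.02355836  0.02408932  0.01301567] -0.29935969720710104 3.106388606247492
proj tcp (np.float64(234.00719886223197), np.float64(162.36213878806143)) (np.float64(207.98468487762108), np.float64(195.73807442810565))
```

View pics/m4.png

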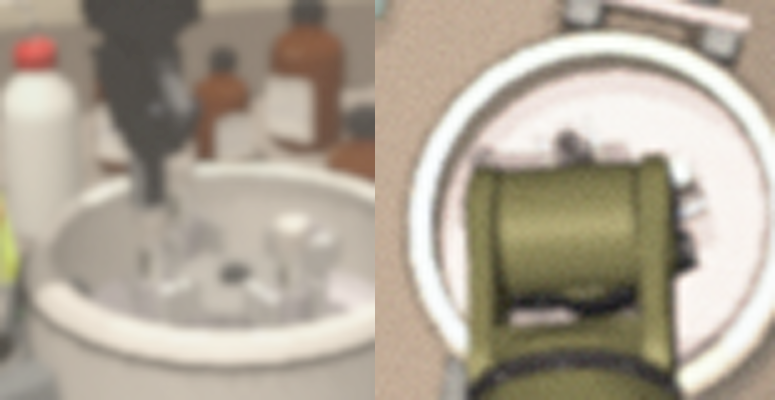

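The finger ends show at about (235,161) in the side view, which is level with the cap top, and the force reading is a +6.5 N push upwards. It looks as if the tips closed on top of the cap. I'll rise clear and measure the tip offset from TCP, and check the cap.

>>> {"api": "drive_tool", "payload": {"plan": [{"x": 0,"y": 0,"z": 15,"spin": 0,"hand": 0},{"x": 0,"y": 0,"z": 30,"spin": 0,"hand": 0},{"x": 0,"y": 0,"z": 30,"spin": 0,"hand": 0},{"x": 0,"y": 0,"z": 0,"spin": 0,"hand": 0},{"x": 0,"y": 0,"z": 0,"spin": 0,"hand": 0}]}}

```text
t: 4.42
tool_pos: [500.5, 65.2, 276.0]
tcp_rot: [0.993, 0.116, 0.002, 0.0]
force: [-0.3, 0.0, -0.3]
grip_width: 0.0
grip_force: 0.0
```

Run:
```python
from h import *
s=vision.get_image('side');cv2.imwrite('pics/s5.png',s)
p=robot.state()['tool_pos'];print(p,robot.state()['grip_width'],robot.state()['force'])
for dz in (20,0,-17): print(dz,proj('side',p+[0,0,dz]))
print('cap',proj('side',[500,65.6,205]))
c=lambda im,x,y,w,h,k:cv2.resize(im[y:y+h,x:x+w],None,fx=k,fy=k,interpolation=cv2.INTER_CUBIC)
cv2.imwrite('pics/m5.png',np.hstack([c(s,205,100,75,100,5),c(cv2.imread('pics/side0.png'),205,100,75,100,5)]))
```

```text
[499.98806492  65.21287697 274.529491  ] -0.13890545525860895 [-1.06374503  0.73699945 -0.17615938]
20 (np.float64(232.88019027573847), np.float64(134.62679776088814))
0 (np.float64(233.08834793115727), np.float64(140.649718938964))
-17 (np.float64(233.26293926776933), np.float64(145.70141812664787))
cap (np.float64(233.77253303983028), np.float64(160.87961988140356))
```

View pics/m5.png

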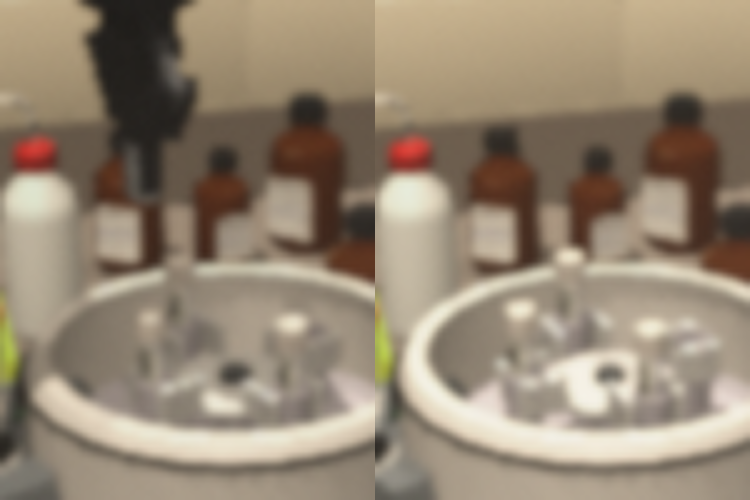

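The fingertips end at about row 139.5, level with the TCP itself rather than 17 mm ahead of it, so the grasp was about 20 mm too high. The caps have also shifted by about 3 px, so the rotor has turned a little. I'll re-measure the caps against the first picture.

Run:
```python
from h import *
np.set_printoptions(precision=1,suppress=True)
a=cv2.imread('pics/side0.png');b=cv2.imread('pics/s5.png');d=vision.get_image('side')
st=robot.state();print(st['t'],st['tool_pos'])
G={'un':[(233.6,161.5),(234.4,163.5)],'far':[(243.6,151),(240.4,153.3)],'near':[(260,165),(263.2,164.3)]}
def cap(im,p):
    g=im.min(2);u,v=map(lambda q:int(round(q)),p);k=20
    t=cv2.resize(g[v-k:v+k,u-k:u+k],None,fx=6,fy=6,interpolation=cv2.INTER_CUBIC).astype(float)
    return t
for k,(p,q) in G.items():
    for n,im,s in(('0',a,p),('5',b,q),('now',d,q)):
        c=cent(im,*s,3,np.percentile(im.min(2)[int(s[1])-3:int(s[1])+4,int(s[0])-3:int(s[0])+4],50))
        P=plane('side',*c,203);print(k,n,np.array(c),P, np.degrees(np.arctan2(P[1]-80,P[0]-561)))
```

```text
4.5167 [499.7  65.2 273.8]
un 0 [233.6 161.5] [499.4  65.3 203. ] -166.55527564441917
un 5 [234.4 163.5] [499.4  50.1 203. ] -154.07347804654606
un now [234.5 163.5] [499.4  49.9 203. ] -153.98027185941982
far 0 [243.3 151.1] [545.  139.8 203. ] 104.97272310731977
far 5 [242.9 153. ] [540.7 123.9 203. ] 114.80266796588857
far now [242.9 153.1] [540.7 123.8 203. ] 114.87208881956084
near 0 [259.7 165. ] [574.7  20.8 203. ] -76.95666753399888
near 5 [262.8 164.2] [585.6  24.3 203. ] -66.20515208214202
near now [262.8 164.2] [585.7  24.5 203. ] -66.02265449351438
```

>>> {"api": "drive_tool", "payload": {"plan": [{"x": -30,"y": 0,"z": 5,"spin": 0,"hand": 0.6},{"x": -35,"y": 0,"z": 5,"spin": 0,"hand": 0.6},{"x": -35,"y": 0,"z": 0,"spin": 0,"hand": 0.6},{"x": -35,"y": 0,"z": 0,"spin": 0,"hand": 0.6},{"x": -15,"y": 0,"z": 0,"spin": 0,"hand": 0.6},{"x": 0,"y": 0,"z": 0,"spin": 0,"hand": 0.6}]}}

```text
t: 5.02
tool_pos: [347.7, 65.2, 284.0]
tcp_rot: [0.993, 0.116, -0.0, -0.0]
force: [-0.4, 0.4, -0.1]
grip_width: 51.3
grip_force: 0.0
```

Run:
```python
from h import *
np.set_printoptions(precision=1,suppress=True)
a=cv2.imread('pics/top0.png');t=vision.get_image('top');s=vision.get_image('side');cv2.imwrite('pics/top6.png',t);print(robot.state()['tool_pos'])
for k,A in {'un':-155.6,'far':115.8,'near':-66}.items():
    g=proj('top',[561+62*np.cos(np.radians(A)),80+62*np.sin(np.radians(A)),205])
    c=cent(t,*g,3.2,170);P=plane('top',*c,205);print(k,np.array(g),np.array(c),P,np.degrees(np.arctan2(P[1]-80,P[0]-561)))
c=lambda im,x,y,w,h,k:cv2.resize(im[y:y+h,x:x+w],None,fx=k,fy=k,interpolation=cv2.INTER_CUBIC)
cv2.imwrite('pics/m6.png',np.hstack([c(t,165,142,80,80,5),c(s,215,135,70,80,5)]))
```

```text
[350.   65.2 284.2]
un [211.  194.3] [210.  194.8] [502.8  57.6 205. ] -158.97051632551805
far [187. 186.] [186.6 186. ] [534.3 137.3 205. ] 114.99193865633522
near [220.1 170.5] [220.  170.3] [586.9  23.7 205. ] -65.29246041087558
```

View pics/m6.png

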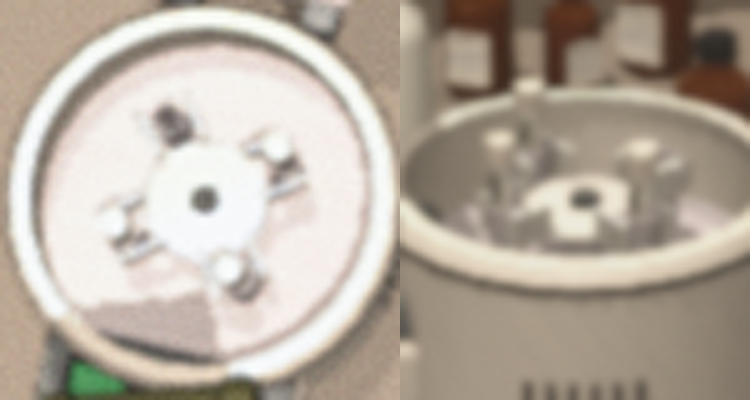

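All three tubes still stand. The rotor has turned about 10°, and the target cap is now at about (210,194.7) in the top view, which is (503,57). I'll go back over it and lower to TCP z ≈ 185.

>>> {"api": "drive_tool", "payload": {"plan": [{"x": 33,"y": -4,"z": 0,"spin": 0.06,"hand": 0.6},{"x": 40,"y": -4,"z": 0,"spin": 0.06,"hand": 0.6},{"x": 40,"y": 0,"z": 0,"spin": 0,"hand": 0.6},{"x": 40,"y": 0,"z": 0,"spin": 0,"hand": 0.6},{"x": 0,"y": 0,"z": -20,"spin": 0,"hand": 0.6},{"x": 0,"y": 0,"z": -20,"spin": 0,"hand": 0.6},{"x": 0,"y": 0,"z": -10,"spin": 0,"hand": 0.6},{"x": 0,"y": 0,"z": 0,"spin": 0,"hand": 0.6},{"x": 0,"y": 0,"z": 0,"spin": 0,"hand": 0.6}]}}

```text
t: 5.87
tool_pos: [503.2, 57.1, 234.4]
tcp_rot: [0.985, 0.175, -0.0, -0.0]
force: [-0.2, 0.2, -0.3]
grip_width: 51.2
grip_force: 0.0
```

>>> {"api": "drive_tool", "payload": {"plan": [{"x": 0,"y": 0,"z": -15,"spin": 0,"hand": 0.6},{"x": 0,"y": 0,"z": -12,"spin": 0,"hand": 0.6},{"x": 0,"y": 0,"z": -12,"spin": 0,"hand": 0.6},{"x": 0,"y": 0,"z": -10,"spin": 0,"hand": 0.6},{"x": 0,"y": 0,"z": 0,"spin": 0,"hand": 0.6},{"x": 0,"y": 0,"z": 0,"spin": 0,"hand": 0.4},{"x": 0,"y": 0,"z": 0,"spin": 0,"hand": 0.2},{"x": 0,"y": 0,"z": 0,"spin": 0,"hand": 0},{"x": 0,"y": 0,"z": 0,"spin": 0,"hand": 0},{"x": 0,"y": 0,"z": 0,"spin": 0,"hand": 0}]}}

```text
t: 6.7
tool_pos: [503.5, 57.2, 186.4]
tcp_rot: [0.985, 0.175, 0.001, 0.0]
force: [-0.8, -0.2, 6.5]
grip_width: 17.3
grip_force: 58.5
```

>>> {"api": "drive_tool", "payload": {"plan": [{"x": 0,"y": 0,"z": 3,"spin": 0,"hand": 0},{"x": 0,"y": 0,"z": 5,"spin": 0,"hand": 0},{"x": 0,"y": 0,"z": 5,"spin": 0,"hand": 0},{"x": 0,"y": 0,"z": 5,"spin": 0,"hand": 0},{"x": 0,"y": 0,"z": 0,"spin": 0,"hand": 0},{"x": 0,"y": 0,"z": 0,"spin": 0,"hand": 0}]}}

```text
t: 7.2
tool_pos: [503.1, 57.2, 203.8]
tcp_rot: [0.985, 0.175, 0.0, 0.0]
force: [-0.0, 0.5, -0.6]
grip_width: 17.0
grip_force: 58.6
```

Run:
```python
from h import *
s=vision.get_image('side');t=vision.get_image('top');st=robot.state();print(st['tool_pos'],st['grip_width'],st['grip_force'],st['force'],st['moment'])
c=lambda im,x,y,w,h,k:cv2.resize(im[y:y+h,x:x+w],None,fx=k,fy=k,interpolation=cv2.INTER_CUBIC)
p=st['tool_pos']
print([proj('side',p+[0,0,d]) for d in (0,-18,-50)])
cv2.imwrite('pics/m7.png',np.hstack([c(np.uint8(255*(s/255.)**.7),215,125,55,65,7),c(t,165,142,80,80,5)[:455]] if 0 else [c(np.uint8(255*(s/255.)**.7),215,125,70,65,8)]))
```

```text
[502.9199553   57.17838147 203.2924943 ] 17.259687695887635 58.568342328071594 [ 0.34351024 -0.00990613 -0.85555998] [ 0.03246456 -0.02055026 -0.00715942]
[(np.float64(235.13927299850343), np.float64(162.36742126194213)), (np.float64(235.30736402598814), np.float64(167.46836161442243)), (np.float64(235.60101471344194), np.float64(176.37957278125788))]
```

View pics/m7.png

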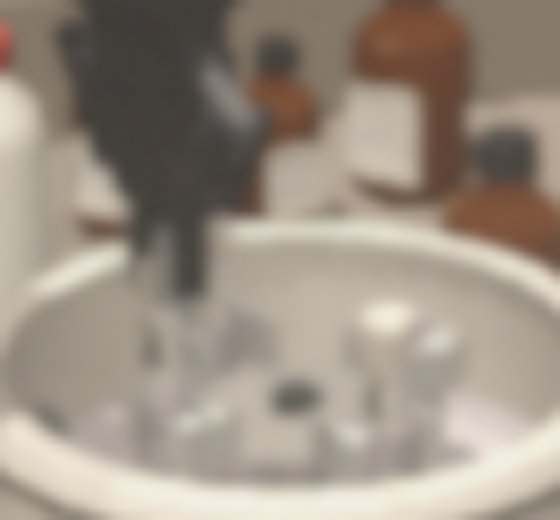

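The fingers end at about (238,162), with the tube body hanging below. The grip holds at 17 mm and 58 N. I'll continue straight up.

>>> {"api": "drive_tool", "payload": {"plan": [{"x": 0,"y": 0,"z": 8,"spin": 0,"hand": 0},{"x": 0,"y": 0,"z": 12,"spin": 0,"hand": 0},{"x": 0,"y": 0,"z": 12,"spin": 0,"hand": 0},{"x": 0,"y": 0,"z": 12,"spin": 0,"hand": 0},{"x": 0,"y": 0,"z": 15,"spin": 0,"hand": 0},{"x": 0,"y": 0,"z": 20,"spin": 0,"hand": 0},{"x": 0,"y": 0,"z": 20,"spin": 0,"hand": 0},{"x": 0,"y": 0,"z": 15,"spin": 0,"hand": 0},{"x": 0,"y": 0,"z": 0,"spin": 0,"hand": 0},{"x": 0,"y": 0,"z": 0,"spin": 0,"hand": 0}]}}

```text
t: 8.13
tool_pos: [503.1, 57.2, 317.9]
tcp_rot: [0.985, 0.175, 0.001, 0.0]
force: [-0.4, -0.8, -0.8]
grip_width: 17.2
grip_force: 58.6
```

Run:
```python
from h import *
T=cv2.imread('pics/top0.png').min(2).astype(int);S=cv2.imread('pics/side0.png').min(2).astype(int)
print('top rows mean 187-193, cols 334-386');print(T[187:193,334:386].mean(0).astype(int))
print('top row 198-204 (plate)');print(T[197:203,334:386].mean(0).astype(int))
print('side');print(S[216:240:1,258:292])
th=np.linspace(0,2*np.pi,181)
for y in(-376,-382,-388):
  for r in (14,17):
    p=np.array([proj('side',[509.5+r*np.cos(a),y,240+r*np.sin(a)]) for a in th]);q=[proj('top',[509.5,y,240+r]),proj('top',[509.5,y,240])]
    print(y,r,p.min(0),p.max(0),q)
```

```text
top rows mean 187-193, cols 334-386
[103 103 106 106 102  90  75  80  89  84  62  45  45  43  42  42  45  66
  83  84  68  43  32  40  53  59  57  58  59  53  56  56  53  54  51  55
  52  49  54 102 170 221 221 196 176 179 194 211 225 231 235 236]
top row 198-204 (plate)
[133 134 133 134 134 128 110  91  96 103 105 104 104 103 104 104 105 106
 104 105 103 102  97 100 113 148 173 169 151 142 146 149 129 109  98 105
 115 127 133 136 134 133 134 132 123 109 129 180 214 230 236 238]
side
[[ 89 101 122 117  96  90 109 127 133 133 131 130 128 128 126 126 124 125
  124 123 121 119 117 115 114 112 110 108 104  98  90  82  72  68]
 [ 89 101 123 118  95  90 109 127 133 132 132 130 128 127 126 124 124 123
  122 122 120 118 117 114 114 112 110 106 101  93  82  74  70  68]
 [ 89 102 122 117  96  89 108 127 131 131 130 129 128 126 125 124 124 122
  122 121 119 118 116 114 113 112 109 104  95  84  75  69  68  67]
 [ 89 102 122 118  95  90 109 127 132 131 130 128 128 125 124 123 123 122
  121 121 119 117 116 115 112 110 105  97  85  75  70  68  67  68]
 [ 90 102 123 119  96  90 109 126 130 129 127 1
[... 3234 characters left out ...]
4(342.73363286259683), np.float64(188.593183447689)), (np.float64(341.955144538108), np.float64(189.31238349102065))]
-382 17 [263.18055101 220.90975567] [277.66546294 233.49157253] [(np.float64(342.9022889085641), np.float64(188.4373719451241)), (np.float64(341.955144538108), np.float64(189.31238349102065))]
-388 14 [265.07192889 223.45121225] [277.05948363 233.84772424] [(np.float64(344.5689095586643), np.float64(188.56773724199786)), (np.float64(343.7739337043226), np.float64(189.28718750426026))]
-388 17 [263.7806336  222.32108475] [278.33736701 234.94567556] [(np.float64(344.7411376127982), np.float64(188.41187147822794)), (np.float64(343.7739337043226), np.float64(189.28718750426026))]
```

>>> {"api": "drive_tool", "payload": {"plan": [{"x": 0,"y": -20,"z": 0,"spin": 0.06,"hand": 0},{"x": 0,"y": -25,"z": 0,"spin": 0.1,"hand": 0},{"x": 0,"y": -25,"z": 0,"spin": 0.1,"hand": 0},{"x": 0,"y": -25,"z": 0,"spin": 0.1,"hand": 0},{"x": 0,"y": -25,"z": 0,"spin": 0.1,"hand": 0},{"x": 0,"y": -25,"z": 0,"spin": 0.1,"hand": 0},{"x": 0,"y": -25,"z": 0,"spin": 0,"hand": 0},{"x": 0,"y": -25,"z": 0,"spin": 0,"hand": 0},{"x": 0,"y": -20,"z": 0,"spin": 0,"hand": 0},{"x": 0,"y": 0,"z": 0,"spin": 0,"hand": 0}]}}

```text
t: 8.97
tool_pos: [502.5, -160.5, 315.9]
tcp_rot: [0.898, 0.439, -0.001, -0.001]
force: [0.5, 1.3, -0.3]
grip_width: 17.2
grip_force: 58.6
```

```bash
cat > lab.py <<'E'
from h import *
import sys
s=vision.get_image('side');st=robot.state();p=st['tool_pos'];q=st['tcp_rot']
x=R.from_quat(q).apply([1,0,0]);print(st['t'],p,'yaw',np.degrees(np.arctan2(x[1],x[0])),st['grip_width'])
cv2.imwrite(f'pics/L{st["t"]:.2f}.png',s)
for d in (20,0,-15,-60,-78): print(d,np.round(proj('side',p+[0,0,d]),1))
u,v=proj('side',p-[0,0,15]);u,v=int(round(u)),int(round(v))
print(u-9,v-14);print(s[v-14:v+22,u-9:u+10].min(2))
E
python3 lab.py
```

```text
9.0167 [ 502.5626763  -159.04649187  316.0419858 ] yaw 52.10812775731719 17.377693840500513
20 [247.7 150.5]
0 [247.8 157.5]
-15 [247.9 162.7]
-60 [248.1 177.8]
-78 [248.2 183.7]
239 149
[[ 76  68  72  74  59  41  34  37  55  85 100 101 100  83  54  39  38  52
   82]
 [ 92  76  73  75  60  43  41  49  68  92 103 103 100  84  56  39  38  50
   77]
 [127  98  80  79  65  55  64  78  95 107 111 105 102  84  57  40  38  50
   78]
 [144 111  89  87  78  81 103 120 130 131 122 110 103  85  58  42  41  60
   99]
 [136 110  95  95  90 105 134 153 158 154 136 116 105  86  58  44  45  75
  128]
 [129 113 104 101  95 109 137 153 158 151 133 115 105  86  59  46  50  82
  130]
 [130 122 114 105  94 102 126 140 144 137 123 110 104  87  63  52  64  91
  122]
 [130 128 119 107  94 102 120 132 136 131 117 108 104  90  73  71  87 107
  122]
 [128 130 125 114 106 108 122 131 135 129 116 107 104  97  91  95 108 120
  127]
 [121 127 129 125 118 119 125 131 133 128 116 106 106 107 110 117 124 130
  131]
 [109 115 124 128 125 125 127 131 133 130 122 115 117 123 129 133 135 136
  135]
 [ 99 105 121 130 131 
[... 1303 characters left out ...]
 186 177 164 147 132 125 129 146 172 199 217
  222]
 [182 177 176 169 157 156 169 180 178 171 162 156 161 175 180 182 195 209
  215]
 [161 147 140 136 133 141 162 177 178 175 170 169 182 197 194 174 170 184
  197]
 [133 128 124 124 125 136 157 173 178 176 172 171 184 200 196 167 148 154
  169]
 [122 120 121 122 124 132 151 167 174 175 172 171 181 197 193 164 140 135
  142]
 [121 118 120 122 123 131 146 160 167 170 166 165 172 186 182 158 136 128
  126]
 [122 121 124 125 127 133 142 151 155 157 153 150 152 159 157 142 131 126
  122]
 [124 131 140 140 134 132 134 136 140 140 138 132 129 130 128 123 123 125
  122]
 [131 146 159 155 141 129 124 123 123 124 122 119 116 113 112 110 115 123
  127]]
```

>>> {"api": "drive_tool", "payload": {"plan": [{"x": 0,"y": -20,"z": -10,"spin": 0,"hand": 0},{"x": 1,"y": -20,"z": -10,"spin": 0,"hand": 0},{"x": 1,"y": -20,"z": -10,"spin": 0,"hand": 0},{"x": 1,"y": -20,"z": -10,"spin": 0,"hand": 0},{"x": 0,"y": -20,"z": -10,"spin": 0,"hand": 0},{"x": 0,"y": -15,"z": -10,"spin": 0,"hand": 0},{"x": 0,"y": 0,"z": 0,"spin": 0,"hand": 0},{"x": 0,"y": 0,"z": 0,"spin": 0,"hand": 0}]}}

```text
t: 9.68
tool_pos: [505.9, -272.4, 256.5]
tcp_rot: [0.898, 0.44, -0.0, -0.001]
force: [0.1, 0.5, -0.9]
grip_width: 17.7
grip_force: 58.6
```

```bash
sed -i 's/^print(u-9,v-14).*/print(u-9,v-14) if len(sys.argv)<2 else sys.exit();print(s[v-14:v+26,u-9:u+10].min(2))/' lab.py; python3 lab.py
python3 - <<'E'
from h import *
T=cv2.imread('pics/top0.png').min(2).astype(float)
print(T[176:202,344:351].mean(1).astype(int))
for u in range(355,373,3):
    c=T[172:208,u-1:u+2].mean(1);m=np.where(c<75)[0]; lo,hi=m.min(),m.max()
    print(u,172+lo,172+hi,c[lo-2:lo+2].astype(int),c[hi-1:hi+3].astype(int))
E
```

```text
9.7333 [ 506.12453555 -272.09486525  257.34963607] yaw 52.2509967934788 17.523888158314648
20 [258.5 190.4]
0 [258.5 197.5]
-15 [258.5 202.7]
-60 [258.6 218. ]
-78 [258.6 223.9]
250 189
[[128  96  99  90  61  42  57 104 158 184 167 129 108  89  62  44  42  63
  107]
 [122  93  99  90  63  53  70 107 145 166 152 122 107  89  60  44  40  53
   85]
 [112  90  99  92  74  85 113 136 151 153 135 113 106  88  61  44  39  44
   62]
 [ 95  87  99  95  93 125 161 176 177 165 135 112 105  89  61  45  41  44
   61]
 [ 84  89 101 101 109 148 183 195 196 182 151 119 107  89  62  45  42  52
   76]
 [ 99 103 108 103 111 146 176 188 192 182 154 121 106  90  62  46  47  63
   92]
 [123 119 115 104 103 129 153 166 170 163 140 116 107  90  63  49  56  80
  108]
 [136 128 118 104 100 117 137 147 149 143 125 109 106  92  68  61  75 100
  122]
 [143 135 125 114 108 120 134 141 142 135 118 107 108  97  82  83 101 120
  131]
 [147 143 137 131 127 131 137 140 141 133 117 107 109 105 102 110 123 132
  136]
 [149 147 145 142 141 141 141 142 141 134 120 112 114 116 120 128 134 137
  138]
 [150 149 148 146 144 1
[... 2017 characters left out ...]
08 104 119 131 130 125 128 132 128 110  82  57  45  40  39
   39]
 [118 124 124 121 120 129 136 135 132 132 134 128 107  75  49  39  36  37
   37]
 [124 124 125 124 125 131 134 135 133 132 130 120  94  63  41  36  36  35
   37]
 [121 120 120 119 120 122 124 124 122 120 117 104  79  52  37  34  35  36
   38]]
[123 117 102  95  92  88  78  71  58  45  34  34  48  55  55  48  37  37
  51  77  98 104 105 103 104 104]
355 182 195 [116  93  68  44] [45 58 78 93]
358 182 195 [125  96  64  47] [ 27  37  87 129]
361 182 195 [125  92  54  49] [ 34  42  88 135]
364 182 196 [123  86  51  44] [ 39  61  97 140]
367 182 195 [122  81  50  38] [ 28  51  80 104]
370 181 194 [131 109  71  39] [ 41  48  80 111]
```

>>> {"api": "drive_tool", "payload": {"plan": [{"x": 0,"y": 0,"z": 0,"spin": 0.12,"hand": 0},{"x": 0,"y": 0,"z": 0,"spin": 0.12,"hand": 0},{"x": 0,"y": 0,"z": 0,"spin": 0.11,"hand": 0},{"x": 0,"y": 0,"z": 0,"spin": 0,"hand": 0}]}}

```text
t: 10.07
tool_pos: [506.4, -271.8, 258.2]
tcp_rot: [0.806, 0.592, 0.0, 0.0]
force: [-0.7, 0.6, 0.0]
grip_width: 17.1
grip_force: 58.6
```

```bash
python3 lab.py q
```

```text
10.1167 [ 506.3554869  -271.89498279  258.16050323] yaw 72.25306641117854 16.867940422172666
20 [258.6 190.1]
0 [258.6 197.2]
-15 [258.6 202.4]
-60 [258.7 217.7]
-78 [258.7 223.6]
```

>>> {"api": "drive_tool", "payload": {"plan": [{"x": 0,"y": 0,"z": 0,"spin": 0.12,"hand": 0},{"x": 0,"y": 0,"z": 0,"spin": 0.12,"hand": 0},{"x": 0,"y": 0,"z": 0,"spin": 0.11,"hand": 0},{"x": 0,"y": 0,"z": 0,"spin": 0,"hand": 0}]}}

```text
t: 10.45
tool_pos: [506.2, -272.3, 257.9]
tcp_rot: [0.692, 0.722, 0.0, 0.0]
force: [0.6, 0.8, 0.2]
grip_width: 17.3
grip_force: 58.6
```

```bash
python3 lab.py q
```

```text
10.5 [ 506.19380037 -272.32254372  257.83249733] yaw 92.09135826201071 17.289176376031282
20 [258.5 190.3]
0 [258.6 197.4]
-15 [258.6 202.6]
-60 [258.6 217.9]
-78 [258.7 223.8]
```

>>> {"api": "drive_tool", "payload": {"plan": [{"x": 0,"y": 0,"z": 0,"spin": 0.12,"hand": 0},{"x": 0,"y": 0,"z": 0,"spin": 0.12,"hand": 0},{"x": 0,"y": 0,"z": 0,"spin": 0.11,"hand": 0},{"x": 0,"y": 0,"z": 0,"spin": 0,"hand": 0}]}}

```text
t: 10.83
tool_pos: [506.1, -272.5, 257.7]
tcp_rot: [0.557, 0.831, 0.0, 0.0]
force: [0.5, -0.6, -1.0]
grip_width: 17.4
grip_force: 58.6
```

```bash
python3 lab.py q
```

```text
10.8833 [ 506.0832655  -272.56216288  257.61042846] yaw 112.03033302318347 17.557044098660263
20 [258.5 190.4]
0 [258.5 197.5]
-15 [258.6 202.7]
-60 [258.6 218. ]
-78 [258.6 223.9]
```

>>> {"api": "drive_tool", "payload": {"plan": [{"x": 0,"y": 0,"z": 0,"spin": 0.12,"hand": 0},{"x": 0,"y": 0,"z": 0,"spin": 0.12,"hand": 0},{"x": 0,"y": 0,"z": 0,"spin": 0.11,"hand": 0},{"x": 0,"y": 0,"z": 0,"spin": 0,"hand": 0}]}}

```text
t: 11.22
tool_pos: [506.1, -272.7, 257.6]
tcp_rot: [0.404, 0.915, 0.0, 0.0]
force: [-0.5, -0.7, -0.2]
grip_width: 17.7
grip_force: 58.6
```

```bash
python3 lab.py q; ls pics/L*
python3 - <<'E'
import cv2,glob
for f in sorted(glob.glob('pics/L*'),key=lambda f:float(f[6:-4]))[1:]:
    s=cv2.imread(f).min(2); print(f); print(s[200:213,251:268])
E
```

```text
11.2667 [ 506.0523273  -272.70359372  257.58079259] yaw 132.02442367342155 17.417998226998836
20 [258.5 190.5]
0 [258.5 197.6]
-15 [258.6 202.8]
-60 [258.6 218. ]
-78 [258.6 224. ]
pics/L10.12.png
pics/L10.50.png
pics/L10.88.png
pics/L11.27.png
pics/L9.02.png
pics/L9.73.png
pics/L9.73.png
[[149 148 146 144 143 144 145 143 137 127 122 125 129 133 137 140 139]
 [150 148 147 144 141 142 145 142 137 130 129 133 137 139 140 140 140]
 [150 149 147 144 140 134 131 127 122 121 126 134 139 140 141 140 140]
 [149 149 148 144 134 121 112 109 107 110 121 133 139 140 140 140 139]
 [148 148 147 142 130 110  98  96  97 104 119 133 138 140 140 140 139]
 [148 147 147 142 127 106  96  98 100 105 119 132 138 139 139 139 140]
 [148 147 146 141 125 102  95 100 103 108 121 132 138 139 139 138 138]
 [148 147 146 141 125 103  95  98 100 108 122 133 139 139 138 138 137]
 [148 146 146 142 130 113 106 105 106 113 125 133 139 138 138 137 137]
 [148 147 146 143 135 127 123 121 118 122 129 133 136 138 138 137 136]
 [148 146 142 140 139 138 136 136 134 133 130 124 126 133 137 137 136]
 [143 141 132 129 134 138 140
[... 3173 characters left out ...]
147 146 144 142 142 147 150 144 123 103 110 128 137 140 138]
 [148 148 148 146 144 141 142 147 150 144 126 109 112 128 137 139 139]
 [147 147 147 147 144 141 142 147 150 144 128 110 111 125 135 138 139]
 [147 147 147 146 145 141 142 148 149 143 125 104 105 122 134 138 138]
 [147 146 145 146 145 142 142 148 149 141 120 101 105 122 134 136 137]
 [148 147 145 146 144 142 142 147 148 140 122 108 114 127 135 136 136]
 [148 147 145 145 143 141 142 147 149 143 132 122 124 132 137 136 136]
 [146 146 142 141 141 140 140 145 149 146 137 128 126 132 137 137 136]
 [143 141 132 130 135 137 137 141 146 146 137 124 119 126 135 137 135]
 [136 133 117 112 126 135 134 133 140 144 137 120 111 119 132 137 136]]
```

Run:
```python
import cv2,glob,numpy as np
b=cv2.imread('pics/side0.png').astype(int)
for f in sorted(glob.glob('pics/L*'),key=lambda f:float(f[6:-4]))[1:]:
    s=cv2.imread(f).astype(int);d=np.abs(s-b).sum(2)
    g=(b-s).min(2)
    print(f,'body',d[212:222,250:270].mean(0).astype(int));print(' label',g[203:208,250:270].mean(0).astype(int))
    print(' cap',s.min(2)[191:197,250:270].mean(0).astype(int)); print(' rows',d[180:236,256:262].mean(1).astype(int))
```

```text
pics/L9.73.png body [  8  10   9   5   2   3  18  69 121  89  25  10  14   4   7   9  11  10
  11  11]
 label [-4 -4 -3 -4  1 14 33 42 41 39 33 18  5 -1 -3 -4 -4 -4 -3 -4]
 cap [108 102 106  99  98 125 153 168 172 164 140 115 106  89  62  48  50  63
  86 106]
 rows [111 106 117 121 129 177 230 232 231 233 231 156  76 232 191  92  39  35
  38  32  22  15  44  89 120 119 115 116  92  52  13  25  46  55  58  58
  56  56  55  56  55  56  56  53  43  25  13  10   8   8   6   1   9  35
  80 123]
pics/L10.12.png body [ 13  14  12   6   4   6  17  60 116  94  41  21  23  19  13  10  11  10
  11  11]
 label [-4 -4 -4 -4 -3 -1  3 17 35 42 43 37 23  6 -2 -3 -4 -4 -4 -4]
 cap [105  88  96 108 107 113 138 160 166 164 156 140 119 106 105  93  76  78
  96 112]
 rows [ 65  45  33  29  32  37  40  34  35  50 104  96  92 248 169  45  15  14
  15  14  13  49  86 104 102  90  94  95  70  20  15  31  49  59  61  61
  61  60  59  57  57  58  53  41  24  11   7   6   7   6   6   0  20  64
 106 136]
pics/L10.50.png body [  8  11   9   5   5   6  15  57 115  94  43  28  34  30  16  11  11  10
  10  11]
 labe
[... 678 characters left out ...]
 406 433 422 396 354 276 115  38  38  71  94  97
  86  60  32  28  39  44  42  41  44  46  31  11  17  33  50  60  65  64
  64  64  64  64  62  63  60  49  27  11   8   9  10   7   6   1   8  35
  80 123]
pics/L11.27.png body [  8  10   9   5   4   6  18  60 115  94  45  37  53  50  22  10   9   8
   9   9]
 label [-3 -4 -3 -3 -3 -2  0  0 -6 -8 -2 14 32 28 11  0 -3 -3 -3 -3]
 cap [134 112  77  50  41  40  44  61  83  95  94  97 107 104  94  93 106 114
 118 118]
 rows [300 278 274 275 292 386 501 516 488 460 431 363 210  83 107 164 188 184
 155 102  47  20  15  15  15  12  15  17  15  12  12  30  51  61  65  65
  65  63  63  63  61  61  57  46  27  11   6   7   8   7   6   0   8  37
  81 125]
```

>>> {"api": "drive_tool", "payload": {"plan": [{"spin": -0.12,"hand": 0},{"spin": -0.12,"hand": 0},{"spin": -0.12,"hand": 0},{"spin": -0.12,"hand": 0},{"spin": -0.12,"hand": 0},{"spin": -0.12,"hand": 0},{"spin": -0.12,"hand": 0},{"spin": 0,"hand": 0}]}}

```text
invalid input at $.plan[0]: expected keys x, y, z, spin, hand
```

```bash
python3 lab.py q
```

```text
11.3167 [ 506.05182697 -272.71129828  257.54415739] yaw 131.97961564682302 17.079414007025203
20 [258.5 190.5]
0 [258.5 197.6]
-15 [258.6 202.8]
-60 [258.6 218.1]
-78 [258.6 224. ]
```

>>> {"api": "drive_tool", "payload": {"plan": [{"spin": -0.12,"hand": 0},{"spin": -0.12,"hand": 0},{"spin": -0.12,"hand": 0},{"spin": -0.12,"hand": 0},{"spin": -0.12,"hand": 0},{"spin": -0.12,"hand": 0},{"spin": 0,"hand": 0}]}}

```text
invalid input at $.plan[0]: expected keys x, y, z, spin, hand
```

```bash
python3 lab.py q
```

```text
11.3667 [ 506.02373768 -272.76075432  257.51931847] yaw 132.03391472171023 17.262511572109606
20 [258.5 190.5]
0 [258.5 197.6]
-15 [258.6 202.8]
-60 [258.6 218.1]
-78 [258.6 224. ]
```

>>> {"api": "drive_tool", "payload": {"plan": [{"spin": -0.12,"hand": 0},{"spin": -0.12,"hand": 0},{"spin": -0.12,"hand": 0},{"spin": 0,"hand": 0}]}}

```text
invalid input at $.plan[0]: expected keys x, y, z, spin, hand
```

```bash
python3 lab.py q
```

```text
11.4167 [ 506.04066844 -272.73807617  257.51612796] yaw 132.11835221141425 17.196969882061712
20 [258.5 190.5]
0 [258.5 197.6]
-15 [258.6 202.8]
-60 [258.6 218.1]
-78 [258.6 224. ]
```

>>> {"api": "drive_tool", "payload": {"plan": [{"spin": -0.12,"hand": 0},{"spin": -0.12,"hand": 0},{"spin": -0.12,"hand": 0},{"spin": 0,"hand": 0}]}}

```text
invalid input at $.plan[0]: expected keys x, y, z, spin, hand
```

```bash
python3 lab.py q
cat > fit.py <<'E'
import cv2,glob,numpy as np
from scipy.optimize import least_squares
b=cv2.imread('pics/side0.png').astype(int)
Y={'9.73':52.25,'10.12':72.25,'10.50':92.1,'10.88':112.0,'11.27':132.0}
import sys
for a in sys.argv[1:]: k,v=a.split(':');Y[k]=float(v)
D=[]
for k,y in Y.items():
    s=cv2.imread(f'pics/L{k}.png').astype(int);g=(b-s).min(2)[203:208].mean(0);m=g[250:268]
    i=np.where(m>20)[0];l,r=250+i[0],250+i[-1]
    le=l-(g[l]-20)/(g[l]-g[l-1]);re=r+(g[r]-20)/(g[r]-g[r+1]);D.append((y,le,re));print(k,y,round(le,2),round(re,2),m.astype(int))
D=np.array(D);rad=np.radians;R=3.44
def mod(p):
    a,ec,es,t0,w=p;th=rad(D[:,0])-t0;c=a+ec*np.cos(rad(D[:,0]))+es*np.sin(rad(D[:,0]))
    cl=lambda x:np.clip(x,-np.pi/2,np.pi/2);return c+R*np.sin(cl(th-w)),c+R*np.sin(cl(th+w))
f=lambda p:np.r_[(mod(p)[0]-D[:,1])/.2,(mod(p)[1]-D[:,2])/.2,(p[0]-258.6)/.8,p[1]/1,p[2]/1]
for t0 in (40,60,80):
    q=least_squares(f,[258.6,0,0,rad(t0),rad(50)]);J=np.linalg.inv(q.jac.T@q.jac)
    print(q.cost,q.x[:3],np.degrees(q.x[3:]),np.degrees(np.sqrt(np.diag(J))[3:]))
print(np.round(np.array(mod(q.x))-D[:,1:].T,2))
E
ls -t pics/L*|head -4
```

```text
11.4667 [ 506.03526687 -272.75202558  257.50915679] yaw 132.1911377131815 17.462067247671808
20 [258.5 190.5]
0 [258.5 197.6]
-15 [258.6 202.8]
-60 [258.6 218.1]
-78 [258.6 224. ]
pics/L11.47.png
pics/L11.42.png
pics/L11.37.png
pics/L11.32.png
```

All keys are needed in each row, so I'll redo the back-scan with complete rows.

>>> {"api": "drive_tool", "payload": {"plan": [{"x": 0,"y": 0,"z": 0,"spin": -0.12,"hand": 0},{"x": 0,"y": 0,"z": 0,"spin": -0.12,"hand": 0},{"x": 0,"y": 0,"z": 0,"spin": -0.12,"hand": 0},{"x": 0,"y": 0,"z": 0,"spin": -0.12,"hand": 0},{"x": 0,"y": 0,"z": 0,"spin": -0.12,"hand": 0},{"x": 0,"y": 0,"z": 0,"spin": -0.12,"hand": 0},{"x": 0,"y": 0,"z": 0,"spin": -0.12,"hand": 0},{"x": 0,"y": 0,"z": 0,"spin": 0,"hand": 0}]}}

```text
t: 12.13
tool_pos: [506.0, -272.8, 257.5]
tcp_rot: [0.744, 0.668, -0.0, -0.0]
force: [-0.2, -0.4, -0.1]
grip_width: 17.2
grip_force: 58.6
```

```bash
python3 lab.py q
```

```text
12.1833 [ 506.01926987 -272.80118952  257.47099614] yaw 84.299398568937 17.18511135242572
20 [258.5 190.5]
0 [258.5 197.6]
-15 [258.6 202.8]
-60 [258.6 218.1]
-78 [258.6 224. ]
```

>>> {"api": "drive_tool", "payload": {"plan": [{"x": 0,"y": 0,"z": 0,"spin": -0.12,"hand": 0},{"x": 0,"y": 0,"z": 0,"spin": -0.12,"hand": 0},{"x": 0,"y": 0,"z": 0,"spin": -0.12,"hand": 0},{"x": 0,"y": 0,"z": 0,"spin": -0.12,"hand": 0},{"x": 0,"y": 0,"z": 0,"spin": -0.12,"hand": 0},{"x": 0,"y": 0,"z": 0,"spin": -0.12,"hand": 0},{"x": 0,"y": 0,"z": 0,"spin": 0,"hand": 0}]}}

```text
t: 12.77
tool_pos: [506.0, -272.8, 257.5]
tcp_rot: [0.931, 0.366, -0.0, -0.0]
force: [-0.2, -0.1, 0.9]
grip_width: 17.4
grip_force: 58.6
```

```bash
python3 lab.py q
```

```text
12.8167 [ 506.01685095 -272.80341987  257.46060525] yaw 43.318402612868184 17.21824515598933
20 [258.5 190.5]
0 [258.5 197.6]
-15 [258.6 202.8]
-60 [258.6 218.1]
-78 [258.6 224. ]
```

>>> {"api": "drive_tool", "payload": {"plan": [{"x": 0,"y": 0,"z": 0,"spin": -0.12,"hand": 0},{"x": 0,"y": 0,"z": 0,"spin": -0.12,"hand": 0},{"x": 0,"y": 0,"z": 0,"spin": -0.12,"hand": 0},{"x": 0,"y": 0,"z": 0,"spin": -0.12,"hand": 0},{"x": 0,"y": 0,"z": 0,"spin": 0,"hand": 0}]}}

```text
t: 13.23
tool_pos: [506.0, -272.8, 257.5]
tcp_rot: [0.991, 0.136, -0.0, -0.0]
force: [0.3, 0.3, -1.1]
grip_width: 17.5
grip_force: 58.6
```

```bash
python3 lab.py q
```

```text
13.2833 [ 506.02141203 -272.80888867  257.49314492] yaw 15.95775177270647 17.376830678454365
20 [258.5 190.5]
0 [258.5 197.6]
-15 [258.6 202.8]
-60 [258.6 218.1]
-78 [258.6 224. ]
```

>>> {"api": "drive_tool", "payload": {"plan": [{"x": 0,"y": 0,"z": 0,"spin": -0.12,"hand": 0},{"x": 0,"y": 0,"z": 0,"spin": -0.12,"hand": 0},{"x": 0,"y": 0,"z": 0,"spin": -0.12,"hand": 0},{"x": 0,"y": 0,"z": 0,"spin": -0.12,"hand": 0},{"x": 0,"y": 0,"z": 0,"spin": 0,"hand": 0}]}}

```text
t: 13.7
tool_pos: [506.0, -272.8, 257.5]
tcp_rot: [0.995, -0.103, -0.0, -0.0]
force: [0.1, -0.4, -0.2]
grip_width: 17.1
grip_force: 58.6
```

```bash
python3 lab.py q; ls -t pics/L*|head -4
```

```text
13.75 [ 506.01317376 -272.81867099  257.48060301] yaw -11.470207936579529 17.328668039223338
20 [258.5 190.5]
0 [258.5 197.6]
-15 [258.6 202.8]
-60 [258.6 218.1]
-78 [258.6 224. ]
pics/L13.75.png
pics/L13.28.png
pics/L12.82.png
pics/L12.18.png
```

```bash
python3 fit.py 12.18:84.3 12.82:43.4 13.28:16.3 13.75:-11.4
```

```text
9.73 52.25 255.29 260.91 [-4 -4 -3 -4  1 14 33 42 41 39 33 18  5 -1 -3 -4 -4 -4]
10.12 72.25 257.16 262.18 [-4 -4 -4 -4 -3 -1  3 17 35 42 43 37 23  6 -2 -3 -4 -4]
10.50 92.1 258.47 263.25 [-4 -4 -4 -4 -4 -3 -2  0 10 31 46 49 43 24  5 -2 -4 -4]
10.88 112.0 259.68 263.26 [-4 -4 -4 -4 -4 -3 -1 -2 -2  7 26 42 42 25  5 -3 -4 -4]
11.27 132.0 261.31 263.48 [-3 -4 -3 -3 -3 -2  0  0 -6 -8 -2 14 32 28 11  0 -3 -3]
12.18 84.3 257.82 262.71 [-4 -4 -3 -4 -4 -4 -4  3 23 44 52 47 33 14  1 -3 -4 -4]
12.82 43.4 255.32 260.02 [-4 -4 -4 -3  0 14 31 41 41 34 20  7  3  0 -3 -4 -4 -4]
13.28 16.3 254.71 257.59 [-3 -3 -3  0  9 24 35 29 13  0  0  3  3  0 -2 -3 -4 -3]
13.75 -11.4 254.66 255.32 [-2 -2 -1  2 13 23 12 -2 -7 -5  0  1  0 -1 -2 -2 -2 -2]
13.789157606102608 [258.79576983  -1.00770899   0.95613685] [69.36118105 46.98726539] [2.17394419 1.35098793]
13.789157606188029 [258.79576739  -1.00770851   0.95613725] [69.36112188 46.98726452] [2.17394394 1.35098823]
13.789157606177517 [258.79576895  -1.0077081    0.9561387 ] [69.36120023 46.98726583] [2.17394437 1.35098792]
[[ 0.55 -0.15 -0.09  0.11 -0.2   0.    0.11 -0.05 -0.48]
 [-0.26 -0.15 -0.23  0.24  0.14 -0.02 -0.06  0.15  0.39]]
```

The scan shows the label as a dark patch near rows 201–208. It faces the side camera at yaw ≈ 69.4°, so facing the lens (line of sight azimuth about 92°) needs yaw ≈ 84°. I'll spin to that and make the shift.

>>> {"api": "drive_tool", "payload": {"plan": [{"x": 0,"y": 1,"z": 0,"spin": 0.12,"hand": 0},{"x": -1,"y": 1,"z": 0,"spin": 0.12,"hand": 0},{"x": -1,"y": 1,"z": 0,"spin": 0.12,"hand": 0},{"x": -1,"y": 1,"z": -1,"spin": 0.12,"hand": 0},{"x": -1,"y": 1,"z": -1,"spin": 0.12,"hand": 0},{"x": 0,"y": 1,"z": -1,"spin": 0.12,"hand": 0},{"x": 0,"y": 1,"z": 0,"spin": 0.12,"hand": 0},{"x": 0,"y": 1,"z": 0,"spin": 0.12,"hand": 0},{"x": 0,"y": 1,"z": 0,"spin": 0.12,"hand": 0},{"x": 0,"y": 0,"z": 0,"spin": 0.12,"hand": 0}]}}

```text
t: 14.58
tool_pos: [502.0, -263.7, 254.5]
tcp_rot: [0.876, 0.483, 0.0, 0.0]
force: [-0.1, -0.1, -0.8]
grip_width: 17.4
grip_force: 58.6
```

>>> {"api": "drive_tool", "payload": {"plan": [{"x": 0,"y": 0,"z": 0,"spin": 0.12,"hand": 0},{"x": 0,"y": 0,"z": 0,"spin": 0.12,"hand": 0},{"x": 0,"y": 0,"z": 0,"spin": 0.12,"hand": 0},{"x": 0,"y": 0,"z": 0,"spin": 0.1,"hand": 0},{"x": 0,"y": 0,"z": 0,"spin": 0,"hand": 0},{"x": 0,"y": 0,"z": 0,"spin": 0,"hand": 0},{"x": 0,"y": 0,"z": 0,"spin": 0,"hand": 0}]}}

```text
t: 15.17
tool_pos: [502.0, -263.8, 254.5]
tcp_rot: [0.748, 0.664, -0.0, -0.0]
force: [0.8, -0.2, -0.2]
grip_width: 17.8
grip_force: 58.6
```

```bash
python3 lab.py q
python3 - <<'E'
from h import *
import glob,os
s=vision.get_image('side');cv2.imwrite('pics/f1.png',s);t=vision.get_image('top')
b=cv2.imread('pics/side0.png').astype(int);p=robot.state()['tool_pos']
g=(b-s.astype(int)).min(2);m=g[197:211,250:270].clip(0)
print(g[196:212,252:267])
y,x=np.mgrid[197:211,250:270];w=np.where(m>12,m,0);w=w*(x<264)
print('label centroid',(w*x).sum()/w.sum(),(w*y).sum()/w.sum(),'pred',proj('side',[504.3,-275.1,240]))
for z in (235,240,245): print(z,proj('side',[504.3,-275.1,z]))
# background-free check of other tubes and bystanders
b0=cv2.imread('pics/top0.png').astype(int);d=np.abs(t.astype(int)-b0).sum(2)
c=lambda im,x,y,w,h,k:cv2.resize(im[y:y+h,x:x+w],None,fx=k,fy=k,interpolation=cv2.INTER_CUBIC)
L=c(s,225,140,90,115,4.6);T=c(t,150,130,100,140,3.78)
h=min(L.shape[0],T.shape[0]);cv2.imwrite('pics/m8.png',np.hstack([L[:h],T[:h]]));print(L.shape,T.shape)
E
```

```text
15.2167 [ 502.01913359 -263.78743136  254.45787503] yaw 83.17589176670486 17.285404883746192
20 [256.1 190.1]
0 [256.2 197.1]
-15 [256.2 202.3]
-60 [256.3 217.4]
-78 [256.4 223.3]
[[ 27  33  23   0 -14 -12   2  19  32  31  19  11   6   2  -1]
 [ 28  35  26   6  -6  -2   8  22  29  27  16   6   1  -2  -3]
 [ 17  22  21   9  -2   0  10  19  22  17   9   2  -1  -4  -3]
 [  5   9  10   4   1   0   7  17  16   8   0  -2  -3  -3  -4]
 [ -1   1   5   2   5   8  14  20  17   6  -3  -3  -4  -3  -4]
 [ -3  -1   0   8  18  24  29  34  24   8  -2  -4  -4  -2  -3]
 [ -3  -2   0  11  29  36  42  42  30   9  -1  -3  -3  -3  -3]
 [ -3  -2  -1  13  32  46  50  50  33  11   0  -4  -3  -4  -3]
 [ -2  -3  -1   8  30  45  55  54  35  11  -1  -3  -4  -4  -4]
 [ -3  -2  -1   9  29  42  51  52  34   9   0  -2  -3  -4  -4]
 [ -3  -3   0  15  34  45  51  46  27   8  -1  -3  -4  -4  -4]
 [ -3  -2   1  16  35  44  44  38  22   5  -1  -3  -4  -4  -5]
 [ -3  -2  -1   9  23  29  32  27  15   3  -3  -3  -3  -3  -3]
 [ -4  -1  -1   1   4   7  11  11   7   0  -2  -4  -5  -5  -4]
 [ -4  -3  -4  -5  -8 -10  -4   2   3   0  -2  -3  -3  -3  -5]
 [ -4  -4  -4 -10 -13 -19 -18  -7   1   1  -1  -3  -4  -4  -4]]
label centroid 257.71286089238845 203.1034120734908 pred (np.float64(258.08307371324355), np.float64(204.22985161909742))
235 (np.float64(258.09141022207933), np.float64(205.95532915095944))
240 (np.float64(258.08307371324355), np.float64(204.22985161909742))
245 (np.float64(258.0746995179141), np.float64(202.49657379586225))
(529, 414, 3) (529, 378, 3)
```

View pics/m8.png

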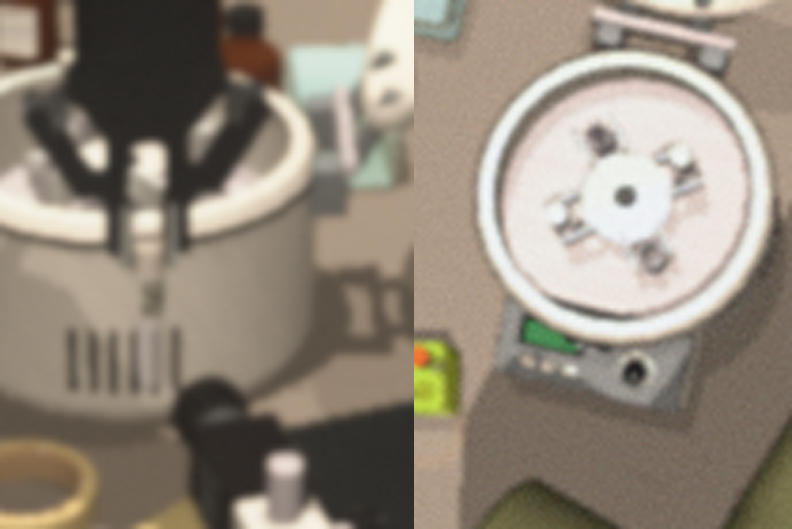

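The last picture shows the tube held upright between the fingers. Its label is centred at about (258,204.5) in the side view, against a predicted (258.1,204.2). The balanced pair and both empty buckets are visible in the rotor. I'm handing in.

```bash
python3 -c "
from bench import robot
import numpy as np
print(np.abs(robot.state()['joint_vel']).max());print(robot.hand_in())"
```

```text
0.0017643159212581223
the job is handed in; nothing more can be done
None
```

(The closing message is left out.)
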